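Pin the last jack and lock it with its spring cotter

TASK

The clevis pin of the bench last jack has worked part of the way out of its fork: push it home by its head, with no more than 30 N. Then take the red-handled spring cotter from the wooden block, push its straight leg down through the cross hole in the pin's end until the bow snaps over the pin, and let go. The pin can turn in its fork, so feel for the hole gently, never pressing the leg against the pin with more than 15 N, and leave the things round about where they are.

Things in the scene. Friction and masses are not known exactly. Their poses are not given: they have to be found in the camera images.
- jack: Dark grey cast jack for shoe lasts, bolted down. Origin on the bench under the pivot, z up. Base plate x -50 to 122, y -50 to 50, 12 mm thick; two fork cheeks x -19 to 19, y 8 to 16 and -16 to -8, tops at z 94; a steel arm between them runs to +x, with a spindle at x 98, top at z 119. Its 20 mm steel clevis pin lies along the jack's y, centre line 75 mm up, head on the +y side.
- clevis_pin (a joint): How far the clevis pin stands out of the fork towards the jack's +y, in m; 0 is home (head against the cheek). It starts 14 to 20 mm out, which hides the cross hole inside the cheek. It drags with about 2.5 N.
- pin_head (a point): Centre of the outer face of the clevis pin's round head (30 mm in diameter, 6 mm thick); moves with the pin, axes as the jack's. Push it towards the jack's -y until the head stops on the cheek.
- hole_home (a point): Fixed to the jack, axes as the jack's: centre of the cross hole once the pin is home, on the pin's centre line, 16 mm clear of the cheek; the pin's end is 12 mm further out to -y. The hole, 7 mm wide with edges broken by 1 mm, goes right through, square to the pin.
- pin_crest (a point): Fixed to the jack: top of the pin 10 mm above hole_home. The drilled end turns about its axis (drag about 0.035 N m): the hole may lean up to 43 degrees from upright to the jack's +x or -x, so its mouth may lie up to 7 mm to either side of this point. The lean is not measured. A leg standing a few mm deep in the mouth turns the pin upright when led back over the centre line.
- clip: Spring cotter of 5 mm oiled steel wire with a red handle, 65 g. Origin on the straight leg's axis at the point that sits at the pin's centre when home; z up along the leg to the handle, x towards the bow, y across its flat. The bow is sprung wire beside the leg (x up to 16 mm): belly at z 0, neck at z -11, flared end at z -20 mm. It may lie on either side of the pin.
- leg: The clip's straight leg, 5 mm round, fixed to the handle; origin and axes as the clip's. Squeezed against the pin by the bow, it bears on the hole's walls with up to about 10 N while the neck rides over.
- clip_tip (a point): End of the clip's straight leg, 30 mm below its origin, cut square with a 1 mm chamfer. With the leg in an upright hole the bow's flare meets the pin when the clip's origin is about 23 mm above the pin's centre; it takes about 4 to 7 N of push down to some 14 mm, then the neck is past and the bow draws itself home. Beyond home the bow's upper bend stops it.
- clip_grip (a point): Middle of the clip's red handle (clip x 6.5, z 44 mm). The handle measures 32 mm along the clip's x, 14 mm along y, 28 mm along z (clip z 30 to 58); a wire eye shows 10 mm above it. Grip it across x.
- tool_block: Fixed wooden block 92 x 60 x 64 mm, origin under its middle, z up. The clip stands in a 22 x 8 mm slot in its top (slot along the block's x, 9 mm towards -y), its handle resting on the top face; lift it 60 mm to clear. A pencil stub stands 51 mm above the top at x 26, y 16 mm.
- edge_dye_bottle: brown bottle with black cap, 44 mm in diameter, 97 mm tall; origin under its middle
- thread_spool_red: wooden spool with red thread, 40 mm in diameter, 55 mm tall; origin under its middle
- thread_spool_cream: wooden spool with cream thread, 40 mm in diameter, 55 mm tall; origin under its middle
- heel_stack: brown leather heel block, 77 x 79 x 26 mm; origin under its middle
- tape_roll: roll of masking tape, 61 mm in diameter, 19 mm high; origin under its middle
- eyelet_tin: small open tin of brass eyelets, 50 mm in diameter, 17 mm high; origin under its middle
- eyelet_press: green cast hand press bolted down on the right, base about 150 x 85 mm, its red-knobbed lever up to about 160 mm to the side and 360 mm up; stay clear of it
- bench_vice: small blue bench vice bolted down at the front left, about 130 mm tall; stay clear of it

How it is judged:
On the way, in this order (a step that is already met when the one before it is completed fails the run):
1. the clevis pin is home in the fork (within 1.5 mm) (value of joint clevis_pin below 0.0015 m), for 0.2 s.
2. the clip's leg stands in the cross hole of the pin (clip origin less than 22 mm above the pin's centre, within 8 mm sideways) (horizontal distance between clip and hole_home below 0.008 m and z of clip in the frame of hole_home between -0.01 and 0.022 m).
At the end, for the whole second after the job is handed in: The pin is home (within 3 mm), the clip's leg is through the cross hole with its seat within 4 mm of the pin's centre, so that the bow has snapped over the pin, handle up (within 0.5 rad), released and at rest (value of joint clevis_pin below 0.003 m and distance between clip and hole_home below 0.004 m and angle between clip's own z axis and vertical below 0.5 rad and linear speed of clip below 0.02 m/s); the robot touches nothing.
It fails at once if the clip's straight leg is pressed on the jack or its pin with more than 15 N (contact force between jack and leg above 15 N).
It fails at once if the robot pushes on the jack or its pin with more than 30 N (contact force between jack and the fingers above 30 N or contact force between jack and the arm above 30 N).
It fails at once if a bystander is moved by more than 20 mm (distance of any of edge_dye_bottle, thread_spool_red, thread_spool_cream, heel_stack, tape_roll, eyelet_tin from where it was at the start of the episode above 0.02 m).
It also fails if it takes over 72 s, if anything falls off the work surface, if the arm or the gripper's body presses on something with over 40 N, if the wrist force passes 120 N, or if a joint passes its speed limit or range.

ROBOT

A 6-joint arm with a two-finger parallel gripper is mounted at the origin on a cart in front of the work surface, level with it; the furniture and walls round the work are solid. World frame = base frame: x ahead of the robot, y to its left, z up, the work surface at z = 0. Lengths are in m, angles in rad, forces in N, time in s.
With the tool pointing down it reaches from about 0.2 to 0.875 m from the base axis. Payload 3.4 kg.
Tool frame: the origin (TCP) lies midway between the tips of the shut fingers; the grasp point (between the pads) lies 19 mm behind it (grip_point_offset is the distance from the TCP to the grasp point, in m); z points along the fingers, y is the line along which they close (so a half turn about z gives the same grasp; the last joint's range is limited). The gripper opens to 94 mm and grips with 3 to 60 N. Pads are 16 mm wide; open, the fingers measure 119 mm over their backs; the gripper's body (75 mm by 177 mm) begins 78 mm behind the grasp point.
Start: joints at [-1.455, 0.276, 1.505, -0, 1.361, -0.121], TCP at [0.135, -0.559, 0.205] pointing down, gripper open.
Joint ranges: [-2.89, 2.89], [-0.75, 2.08], [0.22, 2.7], [-1.18, 4.32], [0.11, 2.71], [-2.7, 2.7]. Speed limits (rad/s): [2.57, 2.57, 3.14, 3.14, 3.14, 3.14].

INTERFACE

Orientations are given as a rotation vector (axis times angle).
In Python, from bench import * gives the robot as it stands.
- The arm moves only by the tool servo_tool, never from a script. Its arguments are lists of equal length, an entry for each row: "delta_pos": the shift along the tool's x, y, z each as a share of 0.1 m, from -1 to 1, a list of three; "spin": the turn about the tool's z as a share of 2 pi rad, from -1 to 1; "jaw": the gripper's target within -1 to 1 (shut at 1, half-way at 0, fully open at -1). In form: {"delta_pos": [[x, y, z], ...], "spin": [spin, ...], "jaw": [jaw, ...]}. A call has 1 to 12 rows; each row shifts and turns the commanded pose from where the row before left it, along the tool's axes as they then stand; what a row does not reach is not made up. A row lasts 1/12 s, in which the tool goes at most 41.7 mm and 7.16 degrees, less where a joint would pass 70% of its speed; a pose out of reach is approached as far as the arm can. A call with a number of a shift or a turn outside -1 to 1 is refused whole. A call with a gripper value outside its range is refused whole. The fingers move at their own pace and stop on an object; "squeeze" is the grip in N (left out, the last holds). Time passes only in rows, so rows that do not move let the fingers close. It gives the time, the measured TCP pose, the force, the opening and the grip force at its end, in the units of the state.
- read_state(): the state, without advancing time (a new reading comes with each control period).
- grab_frame(name): name is "scene" or "top" or "wrist"; returns a dict with "image" (400x640x3 uint8, blue, green, red), "intrinsics" (3x3 intrinsics, pixels), "k1" (the pictures are not rectified: a ray, as slopes to the right and down, at radius r is drawn at 1 + k1 r^2 times it, then the intrinsics apply), "origin" and "attitude" of the camera in the world. Camera axes: x right, y down, z forward; pixel columns grow to the right and rows downward; lengths in m; the calibration is good to about 2 mm. A picture is of the moment at which its call begins. There is no depth.
- hand_in(): hands the job in; it is judged then, once.
Trained networks look in the newest picture that a camera, given by its name, has taken for a name from the list of things; names that differ only in an ending like _2 or _b are one class to them, and where a whole thing is asked for, a point or a joint stands for the part that bears it (a point fixed in the world has none). Each returns a list of dicts, best first, with "score" (0 to 1); they miss things now and then, are a little off and sometimes report something else, mostly with a low value. They report only what shows in the picture. A call takes as long as a camera call.
- look_for(camera, label): "xyz" ([x, y, z] in m, in the coordinates of the camera as it stood for that picture, good to about 4 mm: the middle of the surface that is visible of it).
The state is a dict: "t": time; "q": joint angles; "dq": joint speeds; "joint_efforts": joint torques, N m; "position": TCP position; "ee_rot": TCP orientation; "contact_force": force on the tool from outside, world axes, zero at the start; "moment": the same for the moment, N m; "width": opening from 0.0 (shut) to 1.0 (fully open); "gripper_force": force on a finger pad.
Only numpy, scipy, OpenCV 4.12 (cv2) and the standard library are available. Lean on these libraries where they do the work, as an engineer would, in place of code of your own. Each camera call takes 0.05 s, during which the arm holds its last target. There are 200 camera calls.

## Working session

There is one attempt and no reset: what is moved stays moved. The work goes in short steps, Python scripts to look and compute and a tool call to move; the robot and the scene stay as the last step left them, time stands still between calls to the robot, and variables do not carry over. Pictures are saved under pics/ and viewed, at most 10 in all, crops included, and the job is handed in when it is done.

Besides the shell and the picture viewer there is one more tool, called after "Emit:" as name(argument=value, ...), one argument or row to a line, values as JSON. servo_tool: Moves the arm, as the interface text tells. Shift numbers are shares of 0.1 m and turn numbers shares of 2 pi rad, none past 1 either way. Its arguments: {"type":"object","properties":{"delta_pos":{"type":"array","items":{"type":"array","items":{"type":"number","minimum":-1,"maximum":1}}},"spin":{"type":"array","items":{"type":"number","minimum":-1,"maximum":1}},"jaw":{"type":"array","items":{"type":"number"}},"squeeze":{"type":"number"}},"required":["delta_pos","spin","jaw"]}

```bash
mkdir -p pics
cat > h.py <<'E'
from bench import *
import numpy as np, cv2
from scipy.spatial.transform import Rotation as R
def att(f):
    a=np.array(f["attitude"],float)
    return a if a.shape==(3,3) else R.from_rotvec(a).as_matrix()
def w(f,p): return att(f)@np.array(p)+np.array(f["origin"])
def pix(f,P):
    c=att(f).T@(np.array(P)-np.array(f["origin"])); s=c[:2]/c[2]; s=s*(1+f["k1"]*(s@s))
    K=np.array(f["intrinsics"]); return K[:2,:2]@s+K[:2,2]
def ray(f,uv):
    K=np.array(f["intrinsics"]); d=np.linalg.solve(K[:2,:2],np.array(uv)-K[:2,2]); s=d.copy()
    for _ in range(20): s=d/(1+f["k1"]*(s@s))
    return att(f)@np.r_[s,1]
def atz(f,uv,z):
    r=ray(f,uv); o=np.array(f["origin"]); return o+r*(z-o[2])/r[2]
def st():
    s=read_state(); print(round(s["t"],2),np.round(s["position"],4),np.round(s["ee_rot"],3),"q",np.round(s["q"],2),"F",np.round(s["contact_force"],1),"M",np.round(s["moment"],2),"w",round(s["width"],3),s["gripper_force"])
    Rm=R.from_rotvec(s["ee_rot"]).as_matrix(); print("tool axes cols",np.round(Rm,3).tolist()); return s
E
python3 - <<'E'
from h import *
s=st()
for c in ["scene","top"]:
    f=grab_frame(c); cv2.imwrite(f"pics/{c}0.png",f["image"]); print(c,np.round(f["origin"],3),np.round(att(f),2).tolist(),f["k1"],np.array(f["intrinsics"]).tolist())
    for n in ["jack","pin_head","clip","clip_grip","tool_block","edge_dye_bottle","thread_spool_red","thread_spool_cream","heel_stack","tape_roll","eyelet_tin","eyelet_press","bench_vice","pin_crest","hole_home"]:
        try:
            L=look_for(c,n)
            for d in L[:2]: print(n,round(d["score"],2),np.round(w(f,d["xyz"]),3),np.round(pix(f,w(f,d["xyz"]))))
        except Exception as e: print(n,e)
E
```

```text
0.0 [ 0.1348 -0.5584  0.2046] [-3.118 -0.371 -0.   ] q [-1.46  0.28  1.51  0.    1.36 -0.12] F [-0.3 -0.4  0.3] M [ 0.04 -0.    0.04] w 1.002 0.0
tool axes cols [[0.972, 0.235, -0.0], [0.235, -0.972, 0.002], [0.0, -0.002, -1.0]]
scene [-0.313  0.58   1.099] [[-0.55, -0.58, 0.6], [-0.83, 0.37, -0.41], [0.02, -0.73, -0.68]] -0.05727233056584876 [[483.2041733973644, 0.0, 320.21873662216893], [0.0, 483.2041733973644, 198.5340393285356], [0.0, 0.0, 1.0]]
jack 0.82 [ 0.487 -0.103  0.01 ] [354. 225.]
jack 0.21 [0.727 0.313 0.042] [197. 222.]
clip 0.63 [0.479 0.183 0.09 ] [274. 247.]
clip_grip 0.73 [ 0.487 -0.103  0.018] [354. 223.]
clip_grip 0.4 [0.477 0.185 0.088] [274. 248.]
tool_block 0.87 [0.463 0.196 0.064] [274. 259.]
edge_dye_bottle 0.55 [0.721 0.195 0.056] [233. 206.]
edge_dye_bottle 0.34 [ 0.485 -0.104  0.012] [355. 224.]
thread_spool_red 0.65 [0.727 0.313 0.044] [197. 222.]
thread_spool_cream 0.75 [0.756 0.259 0.042] [209. 210.]
heel_stack 0.51 [0.744 0.121 0.026] [251. 200.]
tape_roll 0.55 [ 0.726 -0.193  0.016] [334. 172.]
eyelet_tin 0.41 [ 0.475 -0.279  0.008] [400. 206.]
pin_c
[... 233 characters left out ...]
322.01912801589634], [0.0, 509.63134726655596, 197.42460788076102], [0.0, 0.0, 1.0]]
pin_head 0.55 [ 0.472 -0.106  0.085] [347. 220.]
clip_grip 0.6 [0.482 0.17  0.089] [263. 216.]
tool_block 0.98 [0.477 0.182 0.063] [260. 218.]
edge_dye_bottle 0.75 [ 0.507 -0.122  0.013] [352. 211.]
edge_dye_bottle 0.51 [0.726 0.182 0.066] [262. 144.]
thread_spool_red 0.64 [0.736 0.304 0.051] [228. 143.]
thread_spool_cream 0.74 [0.482 0.171 0.09 ] [262. 216.]
thread_spool_cream 0.51 [0.748 0.245 0.02 ] [246. 141.]
eyelet_tin 0.52 [ 0.448 -0.287  0.004] [401. 229.]
pin_crest 0.68 [ 0.508 -0.121  0.011] [352. 211.]
pin_crest 0.47 [0.484 0.176 0.089] [261. 216.]
hole_home 0.68 [ 0.507 -0.125  0.012] [353. 211.]
```

View pics/scene0.png

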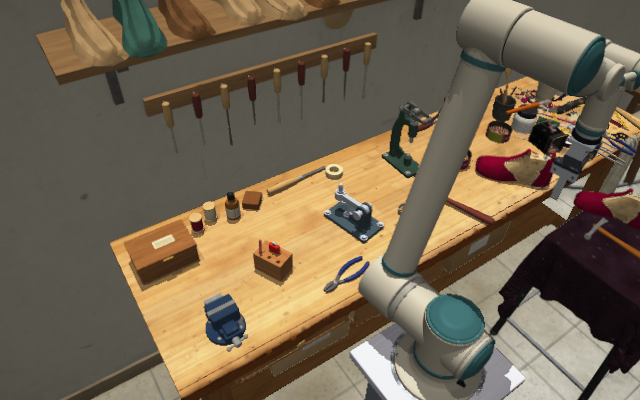

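View pics/top0.png

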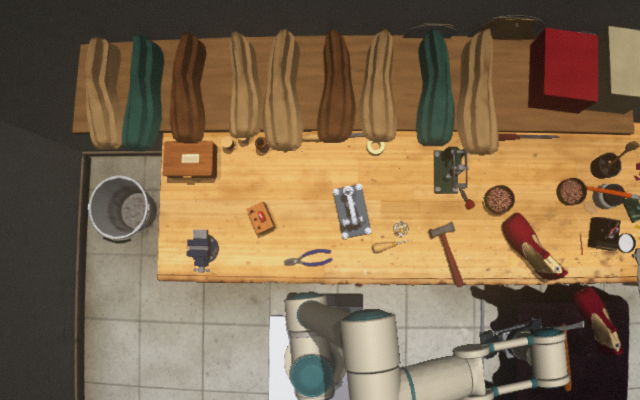

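The scene picture shows the jack at (354,215), the block with the red clip at (273,258), and the vice at (222,320). The top view shows the jack plate with corners at (333,187), (361,182), (371,233) and (342,239), so its arm points to +x with about 10° of yaw. The block is at (261,218) and the press at (452,170). I'll move the wrist camera over the jack.

Emit:
servo_tool(
  delta_pos=[
    [0.26, -0.25, -0.09],
    [0.26, -0.25, -0.09],
    [0.26, -0.25, -0.09],
    [0.26, -0.25, -0.09],
    [0.26, -0.25, -0.09],
    [0.26, -0.25, -0.09],
    [0.26, -0.25, -0.09],
    [0.26, -0.25, -0.09],
    [0.26, -0.25, -0.09],
    [0.26, -0.25, -0.09],
    [0.26, -0.25, -0.09],
    [0.26, -0.25, -0.09],
  ],
  spin=[0, 0, 0, 0, 0, 0, 0, 0, 0, 0, 0, 0],
  jaw=[1, 1, 1, 1, 1, 1, 1, 1, 1, 1, 1, 1],
)

```text
t: 2.6
position: [0.3683, -0.1925, 0.3142]
ee_rot: [3.119, 0.37, 0.001]
contact_force: [0.1, -1.1, 0.3]
width: 0.184
gripper_force: 0.0
```

Emit:
servo_tool(
  delta_pos=[
    [0.2, -0.2, 0],
    [0.2, -0.2, 0],
    [0.15, -0.15, 0],
    [0, 0, 0],
    [0, 0, 0],
  ],
  spin=[0, 0, 0, 0, 0],
  jaw=[1, 1, 1, 1, 1],
)

```text
t: 3.02
position: [0.4084, -0.1274, 0.3135]
ee_rot: [3.118, 0.375, -0.001]
contact_force: [0.4, -1.2, -0.3]
width: 0.007
gripper_force: 0.0
```

Run:
```python
from h import *
s=st()
f=grab_frame("wrist"); cv2.imwrite("pics/w1.png",f["image"]); print(np.round(f["origin"],3),np.round(att(f),2).tolist(),f["k1"],np.array(f["intrinsics"])[0])
for n in ["jack","pin_head","clip","clip_grip","tool_block"]:
    for d in look_for("wrist",n)[:2]: print(n,round(d["score"],2),np.round(w(f,d["xyz"]),3),np.round(pix(f,w(f,d["xyz"]))))
```

```text
3.02 [ 0.4084 -0.1274  0.3135] [ 3.118e+00  3.750e-01 -1.000e-03] q [-0.46  0.    1.57 -0.    1.57  0.87] F [ 0.4 -1.2 -0.3] M [ 0.01  0.05 -0.02] w 0.007 0.0
tool axes cols [[0.971, 0.237, -0.0], [0.237, -0.971, -0.001], [-0.001, 0.001, -1.0]]
[ 0.481 -0.109  0.494] [[0.24, -0.94, -0.25], [-0.97, -0.23, -0.06], [0.0, 0.26, -0.97]] 0.005751811121575159 [336.32958603   0.         312.45479544]
jack 0.81 [ 0.513 -0.113  0.016] [321.  88.]
pin_head 0.77 [ 0.472 -0.099  0.084] [302. 116.]
clip 0.96 [0.489 0.174 0.09 ] [64. 40.]
clip_grip 0.59 [0.484 0.176 0.09 ] [61. 44.]
clip_grip 0.55 [ 0.512 -0.114  0.018] [321.  89.]
tool_block 0.57 [0.484 0.175 0.066] [77. 48.]
```

View pics/w1.png

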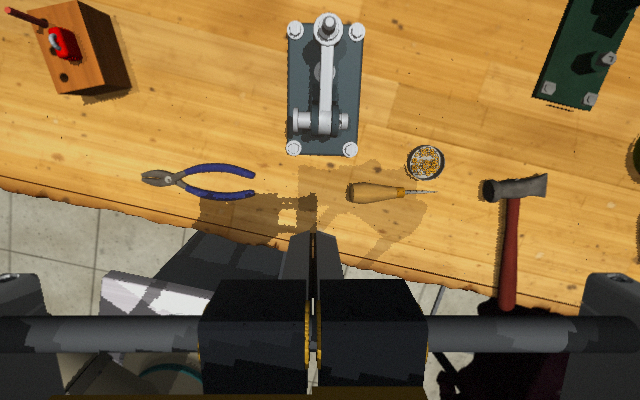

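The wrist picture shows the jack plate from about (287,155) to (364,24), the pin head at (302,120), the drilled end at (345,120), and the clip at (62,42). I'll go closer for an exact fit.

Emit:
servo_tool(
  delta_pos=[
    [-0.1, -0.12, 0.34],
    [-0.1, -0.12, 0.34],
    [-0.1, -0.12, 0.34],
    [0, 0, 0.1],
    [0, 0, 0],
    [0, 0, 0],
  ],
  spin=[0, 0, 0, 0, 0, 0],
  jaw=[1, 1, 1, 1, 1, 1],
)

```text
t: 3.82
position: [0.3709, -0.1005, 0.2017]
ee_rot: [3.119, 0.369, 0.0]
contact_force: [0.3, -0.4, -0.2]
width: 0.005
gripper_force: 0.0
```

Run:
```python
from h import *
s=st()
f=grab_frame("wrist"); im=f["image"]; cv2.imwrite("pics/w2raw.png",im); print(np.round(f["origin"],4))
import pickle; pickle.dump({k:(v if not hasattr(v,'tolist') else np.array(v)) for k,v in f.items()},open("w2.pkl","wb"))
for n in ["jack","pin_head","clip","clip_grip","tool_block"]:
    for d in look_for("wrist",n)[:1]: print(n,round(d["score"],2),np.round(w(f,d["xyz"]),3),np.round(pix(f,w(f,d["xyz"]))))
x0,y0,x1,y1=230,0,430,210
x1=min(x1,640);c=cv2.resize(im[y0:150,x0:x1],None,fx=4,fy=4,interpolation=cv2.INTER_CUBIC); cv2.imwrite("pics/w2c.png",c)
```

```text
3.82 [ 0.3709 -0.1005  0.2017] [3.119 0.369 0.   ] q [-0.45 -0.02  1.87 -0.    1.29  0.89] F [ 0.3 -0.4 -0.2] M [ 0.03 -0.06 -0.02] w 0.005 0.0
tool axes cols [[0.972, 0.234, 0.0], [0.234, -0.972, -0.0], [0.0, 0.0, -1.0]]
[ 0.4433 -0.0824  0.3819]
jack 0.85 [ 0.49  -0.116  0.014] [355.  73.]
pin_head 0.72 [ 0.469 -0.097  0.087] [336.  85.]
clip 0.45 [0.473 0.171 0.073] [19. -1.]
clip_grip 0.45 [0.466 0.17  0.07 ] [23.  9.]
tool_block 0.68 [0.454 0.161 0.06 ] [43. 30.]
```

View pics/w2raw.png

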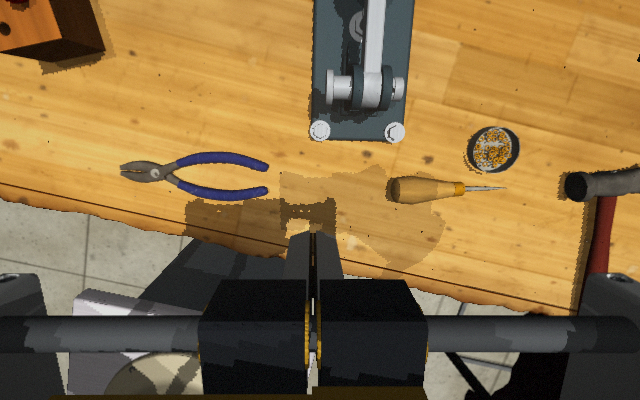

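This picture shows the jack fork at (370,85), the pin head at (333,87), the pin end at (400,88), and the near plate corners at about (311,137) and (406,141).

Run:
```python
import cv2,numpy as np
a=cv2.imread("pics/w1.png")[10:165,275:375]; b=cv2.imread("pics/w2raw.png")[0:150,300:420]
A=cv2.resize(a,None,fx=3.8,fy=3.8,interpolation=cv2.INTER_CUBIC);B=cv2.resize(b,None,fx=3.5,fy=3.5,interpolation=cv2.INTER_CUBIC)
o=np.zeros((600,800,3),np.uint8);o[:A.shape[0],:A.shape[1]]=A;o[:B.shape[0],380:380+B.shape[1]]=B[:,:420];cv2.imwrite("pics/z.png",o)
```

```text
(no output)
```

View pics/z.png

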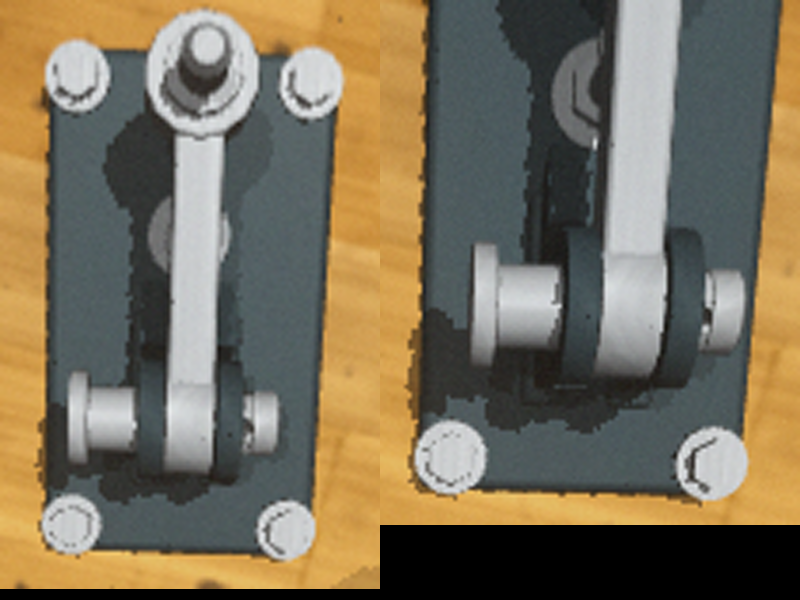

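Run:
```python
from h import *
import pickle
from scipy.optimize import least_squares
f2=pickle.load(open("w2.pkl","rb"))
f1=dict(f2); 
# frame 1 camera: rigid on tool; tool moved by pure shift with small rot change
R1=R.from_rotvec([3.118,.375,-.001]).as_matrix();R2=R.from_rotvec([3.119,.369,0]).as_matrix()
p1=np.array([.4084,-.1274,.3135]);p2=np.array([.3709,-.1005,.2017])
f1["attitude"]=R1@R2.T@att(f2); f1["origin"]=p1+R1@R2.T@(np.array(f2["origin"])-p2); print(f1["origin"])
z=12
obs=[(f1,(288,23.2),(122,50,z),0),(f1,(287,154.3),(-50,50,z),0),(f1,(356.8,155.6),(-50,-50,z),0),(f1,(363.5,24),(122,-50,z),0),(f1,(329.7,21.1),(98,0,119),0),
(f2,(310,139.4),(-50,50,z),0),(f2,(404.3,142),(-50,-50,z),0),(f2,(352.3,86.6),(0,16,90),0),(f2,(392.3,88),(0,-16,90),0),(f1,(310.8,119.2),(0,16,90),0),(f1,(338.9,119.5),(0,-16,90),0),
(f2,(404,88.6),(0,-44,75),1),(f1,(348.2,120.5),(0,-44,75),1),(f2,(325.7,86.6),(0,22,75),1),(f1,(292.6,120),(0,22,75),1)]
def res(v,full=False):
    x,y,a,d=v; Rz=R.from_euler('z',a).as_matrix(); r=[]
    for f,uv,P,m in obs:
        P=np.array(P)/1e3+[0,d*m,0]; r.append(pix(f,Rz@P+[x,y,0])-uv)
    return np.array(r) if full else np.ravel(r)
o=least_squares(res,[.47,-.11,.17,.017],loss='soft_l1'); print(o.x,np.degrees(o.x[2])); print(np.round(res(o.x,True),1).tolist())
x,y,a,d=o.x;Rz=R.from_euler('z',a).as_matrix()
for n,P in dict(head=(0,22+d*1e3,75),home=(0,-32,75)).items(): print(n,Rz@np.array(P)/1e3+[x,y,0])
```

```text
[ 0.4808729  -0.10898541  0.49369154]
[ 0.47352505 -0.12601464  0.21560371  0.01549459] 12.353182794367564
[[-0.6, -2.0], [-0.1, -0.1], [-0.1, 0.3], [1.0, -0.8], [-0.4, 0.5], [1.0, 0.0], [-1.3, -0.7], [0.7, -0.1], [-0.5, -0.7], [0.5, 1.1], [-0.2, 1.5], [-1.7, 0.1], [-0.1, 0.4], [0.5, 0.6], [1.0, -0.5]]
head [ 0.46550356 -0.08938815  0.075     ]
home [ 0.48037104 -0.15727376  0.075     ]
```

The fit puts the jack at (0.4735, -0.126) with 12.4° yaw and the pin 15.5 mm out, with residuals around 1 px. I'll go beside the head.

Emit:
servo_tool(
  delta_pos=[
    [0.32, -0.07, 0],
    [0.32, -0.07, 0],
    [0.31, -0.07, 0.1],
    [0, 0, 0.3],
    [0, 0, 0.3],
    [0, 0, 0.3],
    [0, 0, 0.3],
    [0, 0, 0],
    [0, 0, 0],
  ],
  spin=[0, 0, 0, 0, 0, 0, 0, 0, 0],
  jaw=[1, 1, 1, 1, 1, 1, 1, 1, 1],
)

```text
t: 4.87
position: [0.4577, -0.057, 0.071]
ee_rot: [-3.119, -0.371, 0.004]
contact_force: [-0.6, -0.6, 0.0]
width: 0.006
gripper_force: 0.0
```

Emit:
servo_tool(
  delta_pos=[
    [0, 0.04, 0],
    [0, 0.04, 0],
    [0, 0.03, 0],
    [0, 0.03, 0],
    [0, 0.02, 0],
    [0, 0.02, 0],
    [0, 0.02, 0],
    [0, 0.02, 0],
  ],
  spin=[0, 0, 0, 0, 0, 0, 0, 0],
  jaw=[1, 1, 1, 1, 1, 1, 1, 1],
)

```text
t: 5.53
position: [0.4632, -0.0781, 0.0716]
ee_rot: [-3.118, -0.37, -0.0]
contact_force: [-0.8, 2.9, 3.1]
width: 0.001
gripper_force: 1.4
```

Emit:
servo_tool(
  delta_pos=[
    [0, 0.02, 0],
    [0, 0.02, 0],
    [0, 0.02, 0],
    [0, 0.02, 0],
    [0, 0.02, 0],
    [0, 0.01, 0],
    [0, 0, 0],
  ],
  spin=[0, 0, 0, 0, 0, 0, 0],
  jaw=[1, 1, 1, 1, 1, 1, 1],
)

```text
t: 6.12
position: [0.4658, -0.0896, 0.0713]
ee_rot: [3.119, 0.371, -0.001]
contact_force: [-1.3, 0.9, 1.5]
width: 0.007
gripper_force: 0.9
```

Emit:
servo_tool(
  delta_pos=[
    [0, 0.01, 0],
    [0, 0.01, 0],
    [0, 0.005, 0],
  ],
  spin=[0, 0, 0],
  jaw=[1, 1, 1],
)

```text
t: 6.37
position: [0.4662, -0.0917, 0.0713]
ee_rot: [-3.119, -0.371, 0.001]
contact_force: [-1.6, 2.0, 1.5]
width: 0.004
gripper_force: 1.3
```

Emit:
servo_tool(
  delta_pos=[
    [0, 0.006, 0],
    [0, 0.006, 0],
  ],
  spin=[0, 0],
  jaw=[1, 1],
)

```text
t: 6.53
position: [0.4663, -0.0924, 0.0713]
ee_rot: [-3.119, -0.37, 0.001]
contact_force: [-0.8, 4.8, 2.7]
width: 0.006
gripper_force: 2.4
```

Emit:
servo_tool(
  delta_pos=[
    [0, 0.005, 0],
    [0, 0.005, 0],
  ],
  spin=[0, 0],
  jaw=[1, 1],
)

```text
t: 6.7
position: [0.4663, -0.0925, 0.0713]
ee_rot: [-3.117, -0.369, 0.002]
contact_force: [-1.4, 8.1, 2.2]
width: 0.008
gripper_force: 3.6
```

Emit:
servo_tool(
  delta_pos=[
    [0, 0.005, 0],
    [0, 0.005, 0],
  ],
  spin=[0, 0],
  jaw=[1, 1],
)

```text
t: 6.87
position: [0.4663, -0.0925, 0.0713]
ee_rot: [-3.115, -0.368, 0.002]
contact_force: [-2.6, 9.4, 3.7]
width: 0.008
gripper_force: 4.8
```

Emit:
servo_tool(
  delta_pos=[
    [0, 0.005, 0],
    [0, 0.005, 0],
  ],
  spin=[0, 0],
  jaw=[1, 1],
)

```text
t: 7.03
position: [0.4663, -0.0925, 0.0714]
ee_rot: [-3.114, -0.367, 0.002]
contact_force: [-1.8, 11.6, 6.5]
width: 0.006
gripper_force: 6.0
```

The pin is home: position stalls while force rises to 12 N. I'll back off, rise, and look at the hole.

Emit:
servo_tool(
  delta_pos=[
    [0, -0.1, 0],
    [0, -0.2, 0],
    [0, 0, -0.26],
    [0, 0, -0.26],
    [0, 0, -0.3],
    [-0.25, 0.15, 0],
    [-0.25, 0.15, 0],
    [-0.25, 0.16, 0],
    [0, 0, 0],
    [0, 0, 0],
    [0, 0, 0],
  ],
  spin=[0, 0, 0, 0, 0, 0, 0, 0, 0, 0, 0],
  jaw=[1, 1, 1, 1, 1, 1, 1, 1, 1, 1, 1],
)

```text
t: 7.95
position: [0.3992, -0.1294, 0.1537]
ee_rot: [3.118, 0.37, 0.003]
contact_force: [0.4, 0.5, -0.7]
width: 0.005
gripper_force: 0.0
```

Run:
```python
from h import *
import pickle
s=st()
f=grab_frame("wrist"); im=f["image"]; print(np.round(f["origin"],4))
pickle.dump({k:np.array(v) for k,v in f.items()},open("w3.pkl","wb"))
x,y,a=.4735,-.126,.2156;Rz=R.from_euler('z',a).as_matrix()
c=pix(f,Rz@np.array([0,-.01,.085])+[x,y,0]); 
for P in [(0,-32,85),(0,-44,75),(0,-16,90),(0,22,75),(98,0,119),(0,-32,75)]: print(P,pix(f,Rz@np.array(P)/1e3+[x,y,0]))
u,v=int(c[0])-50,max(0,int(c[1])-38); print(u,v)
cv2.imwrite("pics/w3c.png",cv2.resize(im[v:v+75,u:u+100],None,fx=8,fy=8,interpolation=cv2.INTER_CUBIC))
```

```text
7.95 [ 0.3992 -0.1294  0.1537] [3.118e+00 3.700e-01 3.000e-03] q [-0.48  0.08  1.89 -0.    1.17  0.86] F [ 0.4  0.5 -0.7] M [-0.01  0.02  0.01] w 0.005 0.0
tool axes cols [[0.972, 0.234, 0.002], [0.234, -0.972, -0.001], [0.001, 0.002, -1.0]]
[ 0.4714 -0.1111  0.334 ]
(0, -32, 85) [377.43767574 114.46870306]
(0, -44, 75) [390.98332688 114.68833251]
(0, -16, 90) [356.03025287 114.0517836 ]
(0, 22, 75) [302.52831153 112.81082521]
(98, 0, 119) [343.22693991 -72.85814485]
(0, -32, 75) [374.91603089 114.35245509]
296 75
```

View pics/w3c.png

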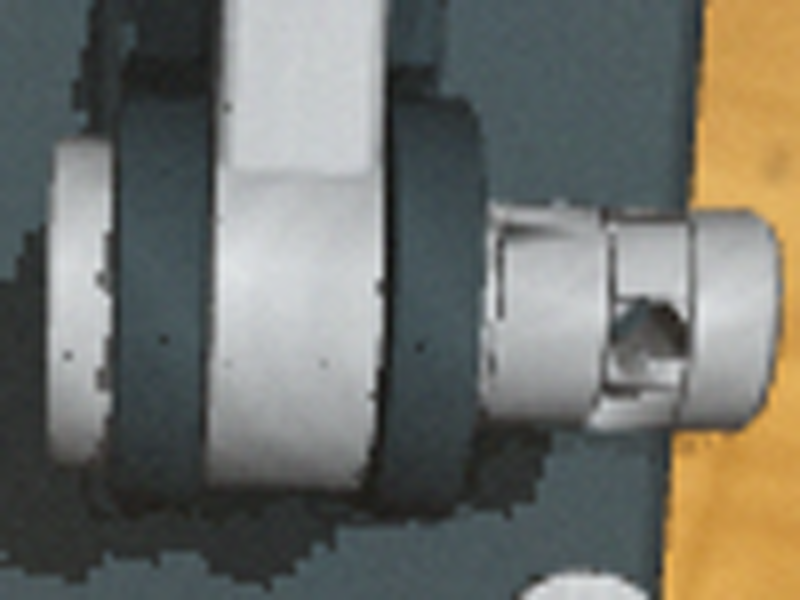

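The pin is home and the fit holds: predicted centre line and crest both match. The hole mouth is at crop (648,343), about 2.6 mm to the jack's -x side of the crest. Next is the block, turning the tool for the clip.

Emit:
servo_tool(
  delta_pos=[
    [0.238, -0.279, -0.07],
    [0.238, -0.279, -0.07],
    [0.238, -0.279, -0.07],
    [0.238, -0.279, -0.07],
    [0.238, -0.279, -0.07],
    [0.238, -0.279, -0.07],
    [0.238, -0.279, -0.07],
  ],
  spin=[0, 0, 0, 0, 0, 0, 0],
  jaw=[0.3, 0.3, 0.3, 0.3, 0.3, 0.3, 0.3],
)

```text
t: 8.58
position: [0.5156, 0.1032, 0.2026]
ee_rot: [3.119, 0.375, 0.001]
contact_force: [0.8, -0.7, -0.6]
width: 0.346
gripper_force: 0.0
```

Emit:
servo_tool(
  delta_pos=[
    [0, 0, 0],
    [0, 0, 0],
    [0, 0, 0],
    [0, 0, 0],
    [0, 0, 0],
    [0, 0, 0],
    [0, 0, 0],
    [0, 0, 0],
    [0, 0, 0],
    [0, 0, 0],
    [0, 0, 0],
    [0, 0, 0],
  ],
  spin=[-0.0195, -0.0195, -0.0195, -0.0195, -0.0195, -0.0195, -0.0195, -0.0195, -0.0195, -0.0195, -0.0195, -0.0195],
  jaw=[0.3, 0.3, 0.3, 0.3, 0.3, 0.3, 0.3, 0.3, 0.3, 0.3, 0.3, 0.3],
)

```text
t: 9.58
position: [0.5151, 0.1014, 0.2021]
ee_rot: [2.055, 2.376, 0.0]
contact_force: [0.4, -0.0, 0.8]
width: 0.349
gripper_force: 0.0
```

Emit:
servo_tool(
  delta_pos=[
    [0, 0, 0],
    [0, 0, 0],
    [0, 0, 0],
    [0, 0, 0],
    [0, 0, 0],
  ],
  spin=[-0.019, -0.019, -0.018, 0, 0],
  jaw=[0.3, 0.3, 0.3, 0.3, 0.3],
)

```text
t: 10.0
position: [0.5149, 0.101, 0.2022]
ee_rot: [1.62, 2.691, -0.0]
contact_force: [1.0, 0.3, 0.4]
width: 0.351
gripper_force: 0.0
```

Run:
```python
from h import *
import pickle
s=st()
f=grab_frame("wrist"); im=f["image"]; print(np.round(f["origin"],4))
pickle.dump({k:np.array(v) for k,v in f.items()},open("w4.pkl","wb"))
for n in ["clip","clip_grip","tool_block"]:
    for d in look_for("wrist",n)[:1]: 
        P=w(f,d["xyz"]);c=pix(f,P); print(n,round(d["score"],2),np.round(P,4),np.round(c))
u,v=int(np.clip(c[0]-80,0,480)),int(np.clip(c[1]-60,0,280)); print(u,v)
cv2.imwrite("pics/w4c.png",cv2.resize(im[v:v+120,u:u+160],None,fx=5,fy=5,interpolation=cv2.INTER_CUBIC))
```

```text
10.0 [0.5149 0.101  0.2022] [ 1.62   2.691 -0.   ] q [ 0.06  0.2   1.61 -0.    1.32 -0.43] F [1.  0.3 0.4] M [-0.03 -0.1   0.03] w 0.351 0.0
tool axes cols [[-0.468, 0.884, 0.0], [0.884, 0.468, -0.0], [-0.0, 0.0, -1.0]]
[0.4805 0.1673 0.3824]
clip 0.31 [0.4883 0.1787 0.0957] [328. 103.]
clip_grip 0.88 [0.4822 0.177  0.0914] [320. 102.]
tool_block 0.86 [0.4777 0.1937 0.0669] [324.  83.]
244 22
```

View pics/w4c.png

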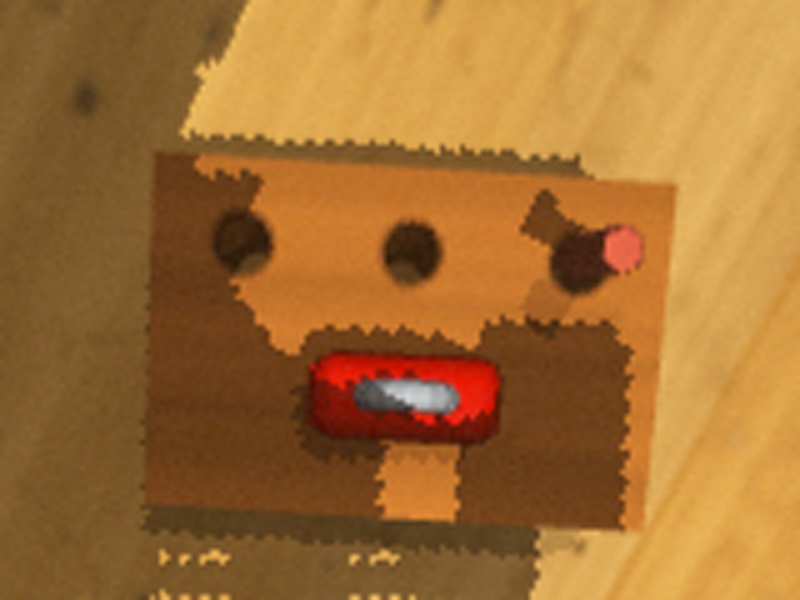

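The crop shows the block with corners (155,152), (676,184), (643,530) and (147,508), the handle at (312–500, 355–440) and the pencil tip at (623,248).

Run:
```python
from h import *
import pickle
f=pickle.load(open("w4.pkl","rb"))
I=lambda p:(244+p[0]/5,22+p[1]/5)
C=np.array([atz(f,I(p),.064)[:2] for p in [(155,152),(676,184),(643,530),(147,508)]])
m=C.mean(0); e=(C[1]-C[0]+C[2]-C[3])/2; g=(C[0]-C[3]+C[1]-C[2])/2; print("block",m,np.linalg.norm(e),np.linalg.norm(g),np.degrees(np.arctan2(e[1],e[0])),np.degrees(np.arctan2(g[1],g[0]))-90)
a=np.arctan2(e[1],e[0]); y=np.array([-np.sin(a),np.cos(a)]); print("slot",m-.009*y)
H=np.array([atz(f,I(p),.091)[:2] for p in [(312,355),(500,358),(500,443),(310,438)]]); h=H.mean(0);print("handle",h,np.linalg.norm(H[1]-H[0]),np.linalg.norm(H[3]-H[0]),np.degrees(np.arctan2(*(H[1]-H[0]+H[2]-H[3])[::-1])))
s=read_state();Rm=R.from_rotvec(s["ee_rot"]).as_matrix(); print("tool delta handle",Rm.T@(np.r_[h,.078]-s["position"]), "slot",Rm.T@(np.r_[m-.009*y,.078]-s["position"]))
```

```text
block [0.48203769 0.18780258] 0.09175899889220132 0.06025510347857355 25.022988166825627 24.915291965231788
slot [0.48584453 0.17964734]
handle [0.48573655 0.17902887] 0.03106451252105551 0.01323005030932222 26.72720954741053
tool delta handle [0.08303684 0.01134196 0.1243229 ] slot [0.08353277 0.01172695 0.12432283]
```

Emit:
servo_tool(
  delta_pos=[
    [0.278, 0.038, 0],
    [0.278, 0.038, 0],
    [0.277, 0.039, 0],
    [0, 0, 0.3],
    [0, 0, 0.3],
    [0, 0, 0.3],
    [0, 0, 0.2],
    [0, 0, 0.1],
    [0, 0, 0],
    [0, 0, 0],
  ],
  spin=[0, 0, 0, 0.007, 0, 0, 0, 0, 0, 0],
  jaw=[-0.3, -0.3, -0.3, -0.3, -0.3, -0.3, -0.3, -0.3, -0.3, -0.3],
)

```text
t: 11.03
position: [0.4861, 0.1791, 0.0827]
ee_rot: [1.678, 2.656, 0.0]
contact_force: [0.5, 0.0, 0.3]
width: 0.65
gripper_force: 0.0
```

Run:
```python
from h import *
s=st();Rm=R.from_rotvec(s["ee_rot"]).as_matrix(); print(Rm.T@(np.array([.4858,.1793,.067])-s["position"]))
```

```text
11.03 [0.4861 0.1791 0.0827] [1.678 2.656 0.   ] q [ 0.22  0.29  1.81 -0.    1.04 -0.22] F [0.5 0.  0.3] M [-0.03 -0.1   0.01] w 0.65 0.0
tool axes cols [[-0.429, 0.903, 0.0], [0.903, 0.429, 0.0], [-0.0, 0.0, -1.0]]
[ 0.00031867 -0.00013659  0.01572818]
```

Emit:
servo_tool(
  delta_pos=[
    [0, 0, 0.08],
    [0, 0, 0.07],
    [0, 0, 0],
    [0, 0, 0],
    [0, 0, 0],
    [0, 0, 0],
    [0, 0, 0],
    [0, 0, 0],
    [0, 0, 0],
    [0, 0, 0],
  ],
  spin=[0, 0, 0, 0, 0, 0, 0, 0, 0, 0],
  jaw=[-0.3, -0.3, -0.3, 1, 1, 1, 1, 1, 1, 1],
  squeeze=30,
)

```text
t: 11.87
position: [0.4857, 0.179, 0.0677]
ee_rot: [1.677, 2.656, 0.0]
contact_force: [-1.2, 0.2, 1.6]
width: 0.341
gripper_force: 30.0
```

Emit:
servo_tool(
  delta_pos=[
    [0, 0, -0.15],
    [0, 0, -0.25],
    [0, 0, -0.25],
    [0, 0, -0.3],
    [0, 0, -0.3],
    [0, 0, -0.25],
    [0, 0, 0],
    [0, 0, 0],
  ],
  spin=[0, 0, 0, 0, 0, 0, 0, 0],
  jaw=[1, 1, 1, 1, 1, 1, 1, 1],
)

```text
t: 12.53
position: [0.4863, 0.1792, 0.2185]
ee_rot: [1.676, 2.654, 0.003]
contact_force: [-0.1, 1.6, -0.6]
width: 0.336
gripper_force: 30.0
```

Run:
```python
from h import *
import pickle
s=st()
f=grab_frame("wrist"); im=f["image"]
pickle.dump({k:np.array(v) for k,v in f.items()},open("w5.pkl","wb"))
Rm=R.from_rotvec(s["ee_rot"]).as_matrix()
for P in [(0,0,0),(0,0,.0637),(0,-.0065,.0637),(0,.0065,.0637)]: print(P,pix(f,Rm@np.array(P)+s["position"]))
cv2.imwrite("pics/w5c.png",cv2.resize(im[150:350,230:430],None,fx=3,fy=3,interpolation=cv2.INTER_CUBIC))
```

```text
12.53 [0.4863 0.1792 0.2185] [1.676 2.654 0.003] q [ 0.22  0.18  1.6  -0.    1.36 -0.23] F [-0.1  1.6 -0.6] M [-0.02 -0.13  0.02] w 0.336 29.999816715717316
tool axes cols [[-0.43, 0.903, 0.003], [0.903, 0.43, 0.001], [-0.001, 0.003, -1.0]]
(0, 0, 0) [311.84882811 246.00703122]
(0, 0, 0.0637) [312.10615468 213.54397527]
(0, -0.0065, 0.0637) [303.53067526 213.53883613]
(0, 0.0065, 0.0637) [320.68215872 213.54921265]
```

View pics/w5c.png

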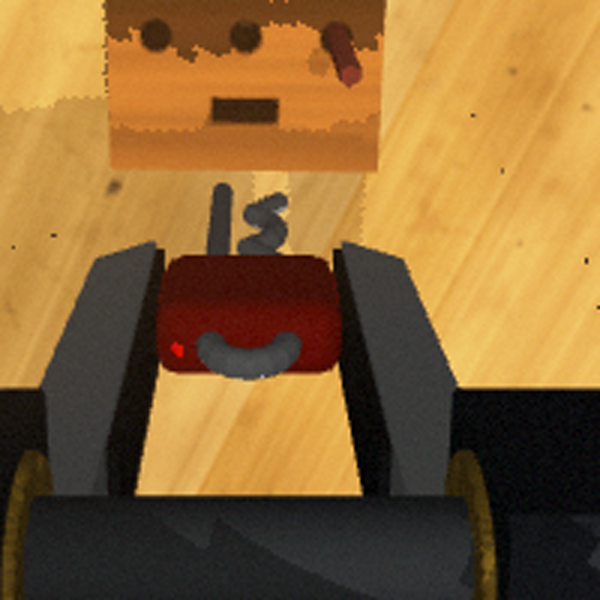

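The leg tip shows at crop (221,190), which is image (303.7,213.3). That matches the prediction for the leg at tool y = -6.5 mm (303.5,213.5), with the bow towards +y. I'll carry it over the pin.

Emit:
servo_tool(
  delta_pos=[
    [0, 0, 0],
    [0, 0, 0],
    [-0.32, -0.073, 0],
    [-0.32, -0.073, 0],
    [-0.32, -0.073, 0],
    [-0.32, -0.073, 0],
    [-0.32, -0.073, 0],
    [-0.32, -0.073, 0],
    [-0.32, -0.073, 0],
    [-0.32, -0.073, 0],
    [-0.32, -0.073, 0],
    [-0.32, -0.073, 0],
  ],
  spin=[0.018, 0.018, 0, 0, 0, 0, 0, 0, 0, 0, 0, 0],
  jaw=[1, 1, 1, 1, 1, 1, 1, 1, 1, 1, 1, 1],
)

```text
t: 13.58
position: [0.4819, -0.1502, 0.2151]
ee_rot: [-1.964, -2.446, 0.001]
contact_force: [1.1, -0.0, -1.2]
width: 0.34
gripper_force: 30.0
```

Emit:
servo_tool(
  delta_pos=[
    [0, 0, 0],
    [0, 0, 0],
    [0, 0, 0],
  ],
  spin=[0, 0, 0],
  jaw=[1, 1, 1],
)

```text
t: 13.83
position: [0.4824, -0.1484, 0.2158]
ee_rot: [-1.965, -2.446, 0.0]
contact_force: [-0.3, 0.3, -0.7]
width: 0.34
gripper_force: 30.0
```

```bash
cat >> h.py <<'E'
def rel():
    s=read_state(); Rm=R.from_rotvec(s["ee_rot"]).as_matrix(); Rz=R.from_euler('z',.2156).as_matrix()
    tip=Rm@np.array([0,-.0065,.0637])+s["position"]
    print("t",s["t"],"tip in jack mm",np.round(Rz.T@(tip-[.4735,-.126,0])*1e3,2),"yaw",np.degrees(np.arctan2(Rm[1,1],Rm[0,1])),"F",np.round(Rz.T@np.array(s["contact_force"]),1),"M",np.round(s["moment"],2),"w",s["width"]); return s,Rm,Rz
E
python3 - <<'E'
from h import *
s,Rm,Rz=rel()
T=Rz@np.array([-.0027,-.032,.100])+[.4735,-.126,0]; print(np.round(Rm.T@(T-(Rm@np.array([0,-.0065,.0637])+s["position"])),4))
E
```

```text
t 13.8333 tip in jack mm [ -2.71 -23.57 152.09] yaw 12.449941631465135 F [-0.2  0.4 -0.7] M [-0.03 -0.1  -0.03] w 0.33972070560619655
[-0.0086  0.0001  0.0521]
```

Emit:
servo_tool(
  delta_pos=[
    [-0.086, 0, 0.1],
    [0, 0, 0.2],
    [0, 0, 0.2],
    [0, 0, 0.07],
    [0, 0, 0],
    [0, 0, 0],
    [0, 0, 0],
  ],
  spin=[0, 0, 0, 0, 0, 0, 0],
  jaw=[1, 1, 1, 1, 1, 1, 1],
)

```text
t: 14.42
position: [0.4861, -0.1575, 0.1613]
ee_rot: [1.965, 2.449, 0.0]
contact_force: [-0.1, -0.3, -0.3]
width: 0.338
gripper_force: 30.0
```

Run:
```python
from h import *
rel()
f=grab_frame("wrist"); im=f["image"]; Rz=R.from_euler('z',.2156).as_matrix()
for P in [(0,-32,85),(-2.7,-32,84.6),(0,-44,75)]: print(P,3*2/2*0+pix(f,Rz@np.array(P)/1e3+[.4735,-.126,0]))
cv2.imwrite("pics/w6c.png",cv2.resize(im[150:270,240:400],None,fx=5,fy=5,interpolation=cv2.INTER_CUBIC))
```

```text
t 14.4167 tip in jack mm [ -0.84 -33.61  97.55] yaw 12.534065439767554 F [-0.1 -0.2 -0.3] M [-0.03 -0.09 -0.01] w 0.3382024067179447
(0, -32, 85) [305.14194389 206.98159238]
(-2.7, -32, 84.6) [301.75228441 206.83170831]
(0, -44, 75) [305.42781844 217.55446954]
```

View pics/w6c.png

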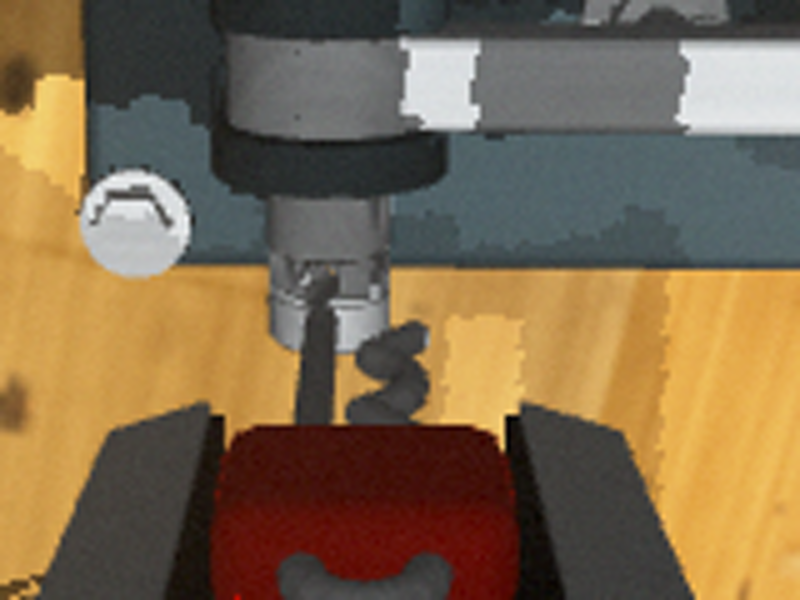

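The picture shows the leg tip at crop (318,285), just over the mouth, and the pin spanning u 270–388 with its centre at 329. I'll correct the small offset.

Emit:
servo_tool(
  delta_pos=[
    [0.015, -0.018, 0.03],
    [0, 0, 0],
    [0, 0, 0],
    [0, 0, 0],
  ],
  spin=[0, 0, 0, 0],
  jaw=[1, 1, 1, 1],
)

```text
t: 14.8
position: [0.4833, -0.1566, 0.1577]
ee_rot: [1.966, 2.449, 0.0]
contact_force: [-0.1, -0.3, -0.9]
width: 0.341
gripper_force: 30.0
```

Run:
```python
from h import *
rel()
```

```text
t 14.8 tip in jack mm [ -3.42 -32.02  94.03] yaw 12.48585846579411 F [-0.2 -0.2 -0.9] M [ 0.02 -0.14  0.01] w 0.3409453320915048
```

Emit:
servo_tool(
  delta_pos=[
    [0, 0.006, 0.03],
    [0, 0, 0.03],
    [0, 0, 0.015],
    [0, 0, 0],
    [0, 0, 0],
  ],
  spin=[0, 0, 0, 0, 0],
  jaw=[1, 1, 1, 1, 1],
)

```text
t: 15.22
position: [0.4837, -0.1564, 0.1497]
ee_rot: [-1.966, -2.449, 0.0]
contact_force: [-0.7, -0.1, -0.3]
width: 0.335
gripper_force: 30.0
```

Emit:
servo_tool(
  delta_pos=[
    [0, 0, 0.006],
    [0, 0, 0.006],
  ],
  spin=[0, 0],
  jaw=[1, 1],
)

```text
t: 15.38
position: [0.484, -0.1565, 0.1488]
ee_rot: [1.966, 2.45, -0.0]
contact_force: [0.5, 0.5, -0.5]
width: 0.337
gripper_force: 30.0
```

Emit:
servo_tool(
  delta_pos=[
    [0, 0, 0.006],
    [0, 0, 0.006],
  ],
  spin=[0, 0],
  jaw=[1, 1],
)

```text
t: 15.55
position: [0.4839, -0.1564, 0.1476]
ee_rot: [1.967, 2.45, -0.0]
contact_force: [0.0, -0.0, -1.3]
width: 0.34
gripper_force: 30.0
```

Run:
```python
from h import *
rel()
```

```text
t 15.55 tip in jack mm [ -2.84 -31.97  83.85] yaw 12.488873174581482 F [ 0.  -0.  -1.3] M [-0.04 -0.11  0.  ] w 0.34048847225380385
```

Tip at 83.9 mm with no contact force; continue in small steps.

Emit:
servo_tool(
  delta_pos=[
    [0, 0, 0.006],
    [0, 0, 0.006],
  ],
  spin=[0, 0],
  jaw=[1, 1],
)

```text
t: 15.72
position: [0.4839, -0.1564, 0.1463]
ee_rot: [1.967, 2.45, -0.0]
contact_force: [-0.0, 0.1, -0.5]
width: 0.339
gripper_force: 30.0
```

Emit:
servo_tool(
  delta_pos=[
    [0, 0, 0.006],
    [0, 0, 0.006],
  ],
  spin=[0, 0],
  jaw=[1, 1],
)

```text
t: 15.88
position: [0.4839, -0.1564, 0.1451]
ee_rot: [1.967, 2.45, -0.0]
contact_force: [1.0, 0.2, -0.7]
width: 0.336
gripper_force: 30.0
```

Emit:
servo_tool(
  delta_pos=[
    [0, 0, 0.006],
    [0, 0, 0.004],
  ],
  spin=[0, 0],
  jaw=[1, 1],
)

```text
t: 16.05
position: [0.484, -0.1564, 0.1441]
ee_rot: [1.967, 2.45, 0.0]
contact_force: [0.5, -0.2, -0.5]
width: 0.338
gripper_force: 30.0
```

Run:
```python
from h import *
rel()
```

```text
t 16.05 tip in jack mm [ -2.77 -31.95  80.41] yaw 12.486500388907375 F [ 0.4 -0.3 -0.5] M [ 0.02 -0.13 -0.01] w 0.33812838993722166
```

About 4 mm deep in the mouth. Lead it back over the centre line.

Emit:
servo_tool(
  delta_pos=[
    [0, 0.005, 0],
    [0, 0.005, 0],
    [0, 0.004, 0],
  ],
  spin=[0, 0, 0],
  jaw=[1, 1, 1],
)

```text
t: 16.3
position: [0.4852, -0.1561, 0.1442]
ee_rot: [1.967, 2.45, -0.0]
contact_force: [0.1, -0.0, -0.7]
width: 0.337
gripper_force: 30.0
```

Emit:
servo_tool(
  delta_pos=[
    [0, 0.005, 0],
    [0, 0.005, 0],
    [0, 0.004, 0],
  ],
  spin=[0, 0, 0],
  jaw=[1, 1, 1],
)

```text
t: 16.55
position: [0.4863, -0.1558, 0.1441]
ee_rot: [-1.966, -2.45, 0.001]
contact_force: [-0.8, -1.0, 0.1]
width: 0.337
gripper_force: 30.0
```

Run:
```python
from h import *
rel()
```

```text
t 16.55 tip in jack mm [ -0.46 -31.91  80.42] yaw 12.49581501640458 F [-1.  -0.8  0.1] M [-0.2   0.14  0.02] w 0.3365628581326233
```

Emit:
servo_tool(
  delta_pos=[
    [0, 0.005, 0],
    [0, 0.004, 0],
    [0, 0, 0],
  ],
  spin=[0, 0, 0],
  jaw=[1, 1, 1],
)

```text
t: 16.8
position: [0.4866, -0.1557, 0.144]
ee_rot: [-1.966, -2.449, 0.002]
contact_force: [-3.2, -1.0, -0.3]
width: 0.339
gripper_force: 30.0
```

Emit:
servo_tool(
  delta_pos=[
    [0, 0, 0.01],
    [0, 0, 0.01],
    [0, 0, 0.01],
  ],
  spin=[0, 0, 0],
  jaw=[1, 1, 1],
)

```text
t: 17.05
position: [0.4867, -0.1555, 0.1409]
ee_rot: [-1.966, -2.449, 0.001]
contact_force: [-3.5, -0.6, 1.1]
width: 0.34
gripper_force: 30.0
```

Run:
```python
from h import *
rel()
```

```text
t 17.05 tip in jack mm [-3.000e-02 -3.163e+01  7.718e+01] yaw 12.493307423674517 F [-3.5  0.2  1.1] M [-0.24  0.81  0.04] w 0.33998352275132654
```

Emit:
servo_tool(
  delta_pos=[
    [0, 0.003, 0.01],
    [0, 0, 0.01],
    [0, 0, 0.01],
  ],
  spin=[0, 0, 0],
  jaw=[1, 1, 1],
)

```text
t: 17.3
position: [0.4871, -0.1555, 0.1379]
ee_rot: [-1.966, -2.449, 0.001]
contact_force: [-4.1, -0.5, 0.1]
width: 0.337
gripper_force: 30.0
```

Emit:
servo_tool(
  delta_pos=[
    [0, 0, 0.01],
    [0, 0, 0.01],
    [0, 0, 0.01],
  ],
  spin=[0, 0, 0],
  jaw=[1, 1, 1],
)

```text
t: 17.55
position: [0.4875, -0.1555, 0.135]
ee_rot: [-1.966, -2.45, 0.001]
contact_force: [-4.5, -1.0, 1.5]
width: 0.342
gripper_force: 30.0
```

Run:
```python
from h import *
rel()
```

```text
t 17.55 tip in jack mm [  0.83 -31.82  71.29] yaw 12.488898318377931 F [-4.6 -0.   1.5] M [-0.23  1.03  0.03] w 0.3416659921490879
```

Emit:
servo_tool(
  delta_pos=[
    [0, -0.004, 0.008],
    [0, -0.003, 0.008],
    [0, 0, 0.008],
  ],
  spin=[0, 0, 0],
  jaw=[1, 1, 1],
)

```text
t: 17.8
position: [0.4874, -0.1557, 0.1328]
ee_rot: [1.966, 2.449, 0.001]
contact_force: [-4.0, -1.9, 1.1]
width: 0.338
gripper_force: 30.0
```

Emit:
servo_tool(
  delta_pos=[
    [0, 0, 0.008],
    [0, 0, 0.008],
    [0, 0, 0.008],
  ],
  spin=[0, 0, 0],
  jaw=[1, 1, 1],
)

```text
t: 18.05
position: [0.4874, -0.1557, 0.1304]
ee_rot: [1.966, 2.449, 0.0]
contact_force: [-3.5, -0.2, 0.0]
width: 0.338
gripper_force: 30.0
```

Run:
```python
from h import *
rel()
```

```text
t 18.05 tip in jack mm [  0.73 -32.03  66.66] yaw 12.483751597288236 F [-3.5  0.5  0. ] M [-0.21  0.67 -0.  ] w 0.33780026275718267
```

Emit:
servo_tool(
  delta_pos=[
    [0, -0.005, 0.008],
    [0, 0, 0.008],
    [0, 0, 0.008],
  ],
  spin=[0, 0, 0],
  jaw=[1, 1, 1],
)

```text
t: 18.3
position: [0.4876, -0.1559, 0.1285]
ee_rot: [1.966, 2.448, 0.002]
contact_force: [-1.5, 0.1, 3.8]
width: 0.338
gripper_force: 30.0
```

Emit:
servo_tool(
  delta_pos=[
    [0, 0, 0.008],
    [0, 0, 0.008],
    [0, 0, 0.008],
  ],
  spin=[0, 0, 0],
  jaw=[1, 1, 1],
)

```text
t: 18.55
position: [0.4878, -0.1561, 0.1265]
ee_rot: [1.965, 2.448, 0.002]
contact_force: [-2.4, -0.4, 7.1]
width: 0.342
gripper_force: 30.0
```

Run:
```python
from h import *
rel()
```

```text
t 18.55 tip in jack mm [  1.19 -32.61  62.77] yaw 12.482579803129436 F [-2.5  0.1  7.1] M [-0.07  0.42  0.04] w 0.34160070747990856
```

Emit:
servo_tool(
  delta_pos=[
    [0, 0, 0.008],
    [0, 0, 0.008],
    [0, 0, 0.008],
  ],
  spin=[0, 0, 0],
  jaw=[1, 1, 1],
)

```text
t: 18.8
position: [0.4879, -0.1563, 0.1241]
ee_rot: [1.965, 2.447, 0.001]
contact_force: [-0.8, -0.9, 3.8]
width: 0.34
gripper_force: 30.0
```

Emit:
servo_tool(
  delta_pos=[
    [0, 0, 0.008],
    [0, 0, 0.008],
    [0, 0, 0.008],
  ],
  spin=[0, 0, 0],
  jaw=[1, 1, 1],
)

```text
t: 19.05
position: [0.4877, -0.1561, 0.1212]
ee_rot: [1.965, 2.448, 0.002]
contact_force: [-0.1, -0.7, 4.3]
width: 0.339
gripper_force: 30.0
```

Run:
```python
from h import *
rel()
```

```text
t 19.05 tip in jack mm [  1.13 -32.55  57.47] yaw 12.479996387699261 F [-0.3 -0.7  4.3] M [-0.16 -0.09  0.03] w 0.3390396151286594
```

Emit:
servo_tool(
  delta_pos=[
    [0, 0, 0.01],
    [0, 0, 0.01],
    [0, 0, 0.01],
  ],
  spin=[0, 0, 0],
  jaw=[1, 1, 1],
)

```text
t: 19.3
position: [0.4876, -0.1558, 0.1177]
ee_rot: [1.966, 2.448, 0.002]
contact_force: [1.2, 0.2, 1.8]
width: 0.336
gripper_force: 30.0
```

Emit:
servo_tool(
  delta_pos=[
    [0, 0, 0.012],
    [0, 0, 0.012],
    [0, 0, 0.012],
  ],
  spin=[0, 0, 0],
  jaw=[1, 1, 1],
)

```text
t: 19.55
position: [0.4874, -0.1555, 0.1137]
ee_rot: [1.967, 2.449, 0.002]
contact_force: [4.1, 0.2, -1.4]
width: 0.338
gripper_force: 30.0
```

Emit:
servo_tool(
  delta_pos=[
    [0, 0, 0.01],
    [0, 0, 0.01],
    [0, 0, 0.01],
  ],
  spin=[0, 0, 0],
  jaw=[1, 1, 1],
)

```text
t: 19.8
position: [0.4868, -0.1556, 0.1108]
ee_rot: [1.967, 2.45, 0.001]
contact_force: [3.6, 0.6, -1.3]
width: 0.337
gripper_force: 30.0
```

Run:
```python
from h import *
rel()
```

```text
t 19.8 tip in jack mm [  0.19 -31.78  47.12] yaw 12.487312040015983 F [ 3.6 -0.2 -1.3] M [ 0.16 -0.92  0.02] w 0.3366339832361491
```

Emit:
servo_tool(
  delta_pos=[
    [0, 0.003, 0.006],
    [0, 0, 0.006],
    [0, 0, 0.003],
    [0, 0, 0],
  ],
  spin=[0, 0, 0, 0],
  jaw=[1, 1, 1, 1],
)

```text
t: 20.13
position: [0.4863, -0.1556, 0.1094]
ee_rot: [-1.966, -2.449, 0.001]
contact_force: [2.5, 1.0, -2.2]
width: 0.341
gripper_force: 30.0
```

Run:
```python
from h import *
rel()
```

```text
t 20.1333 tip in jack mm [ -0.44 -31.63  45.68] yaw 12.490262628477169 F [ 2.7  0.5 -2.2] M [ 0.07 -0.6  -0.01] w 0.3407815324381696
```

Emit:
servo_tool(
  delta_pos=[
    [0, 0, 0],
    [0, 0, 0],
    [0, 0, 0],
    [0, 0, 0],
    [0, 0, 0],
    [0, 0, -0.1],
    [0, 0, -0.2],
    [0, 0, -0.3],
    [0, 0, -0.3],
    [0, 0, -0.2],
    [0, 0, 0],
    [0, 0, 0],
  ],
  spin=[0, 0, 0, 0, 0, 0, 0, 0, 0, 0, 0, 0],
  jaw=[0.25, 0.1, -0.05, -0.2, -0.2, -0.2, -0.2, -0.2, -0.2, -0.2, -0.2, -0.2],
)

```text
t: 21.13
position: [0.4874, -0.156, 0.2211]
ee_rot: [1.965, 2.447, 0.001]
contact_force: [0.4, -1.4, -0.6]
width: 0.6
gripper_force: 0.0
```

Run:
```python
from h import *
rel()
f=grab_frame("wrist"); im=f["image"]; Rz=R.from_euler('z',.2156).as_matrix()
Q=lambda P: pix(f,Rz@np.array(P)/1e3+[.4735,-.126,0])
for P in [(6.5,-32,133),(6.5,-32,105),(6.5,-32,143),(0,-44,75),(0,-32,45)]: print(P,((Q(P)-[230,130])*4).round())
for d in look_for("wrist","clip_grip")[:1]: print(d["score"],np.round((Rz.T@(w(f,d["xyz"])-[.4735,-.126,0]))*1e3))
cv2.imwrite("pics/w7c.png",cv2.resize(im[130:280,230:430],None,fx=4,fy=4,interpolation=cv2.INTER_CUBIC))
```

```text
t 21.1333 tip in jack mm [  0.83 -32.47 157.41] yaw 12.4913438382359 F [ 0.1 -1.4 -0.6] M [-0.02 -0.16 -0.05] w 0.6004497612850018
(6.5, -32, 133) [325. 298.]
(6.5, -32, 105) [325. 264.]
(6.5, -32, 143) [325. 311.]
(0, -44, 75) [300. 281.]
(0, -32, 45) [302. 210.]
0.72 [  3. -27. 131.]
```

View pics/w7c.png

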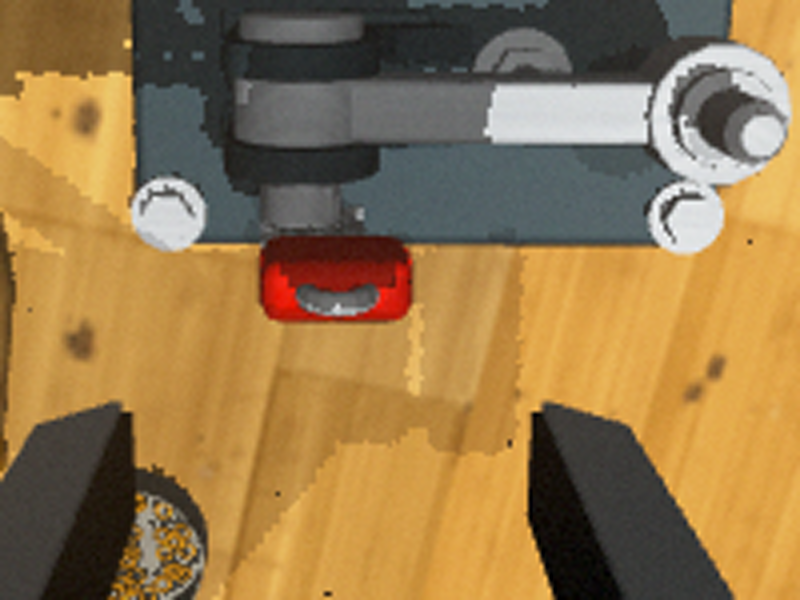

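The clip stands upright over the pin, with the handle centre at crop (337,293) against a predicted (325,298). The pin head is against the cheek and the gripper is clear.

```bash
python3 -c "
from bench import *
print(hand_in())"
```

```text
the job is handed in; nothing more can be done
None
```

I pushed the clevis pin home, ran the spring cotter through the cross hole and let go at about 0.7 mm above its seat; the last picture shows it upright over the pin, and the job was handed in at about 21 s with no verdict returned.

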